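# Grade a tray of frozen durian lobes

### The arm

A 6-joint arm with a two-finger parallel gripper is mounted at the origin on the work surface. World frame = base frame: x ahead of the robot, y to its left, z up, the work surface at z = 0. Lengths are in mm, angles in rad, forces in N, time in s.
With the tool pointing down it reaches from about 250 to 725 mm from the base axis. Payload 9.7 kg.
Tool frame: the origin (TCP) lies midway between the tips of the shut fingers; the grasp point (between the pads) lies 19 mm behind it; y points along the fingers, x is the direction in which the jaws open and shut, and the axes are right-handed (so a half turn about y gives the same grasp; the last joint's range is limited). The gripper opens to 85 mm and grips with 20 to 120 N. Pads are 22 mm wide; open, the fingers measure 114 mm over their backs; the gripper's body (76 mm by 85 mm) begins 54 mm behind the grasp point. The pads swing forward as they close: fully open they stand 13 mm farther back than shut.
Start: joints at [1.265, 0.087, 0.176, 1.66, 0, 1.571], TCP at [165.578, 524.481, 191.484] pointing down, gripper open.
Joint ranges: [-3.13, 3.13], [-0.85, 1.81], [-1.15, 1.24], [-2.2, 2.28], [-1.44, 1.52], [-3.14, 3.14]. Speed limits (rad/s): [2.22, 2.22, 2.57, 3.14, 3.14, 3.14].

### API

Orientations are given as a 3x3 rotation matrix whose columns are the frame's x, y, z axes.
In Python, from rig import manip gives the robot as it stands. Calls block until the motion is done:
- manip.goto(position, orientation): joint-space move of the TCP to a pose.
- manip.move_l(position, rotation=None, v=150, max_force=None): straight line of the TCP; rotation=None keeps the orientation; v is the mean speed in mm/s. With max_force (N) it stops when the force on the tool has changed by that much, and returns True; else False.
- manip.set_joints(angles): joint-space move.
- manip.move_gripper(opening, f_grip=None): finger opening in mm; f_grip is the grip in N (None keeps the last); returns when the fingers have stopped.
- manip.sleep(seconds).
- manip.inverse_kinematics(position, orientation): joint angles nearest the present ones, or None.
- manip.read_camera(name): name is "scene" or "top" or "wrist"; returns the picture (384x512x3 uint8, blue, green, red); there is no depth.
- manip.camera_model(name): a dict with "K" (3x3 intrinsics, pixels), "D" ([k1, k2, p1, p2, k3] as OpenCV has them; the pictures are not rectified), "T" (4x4, takes a point from camera to world coordinates). Camera axes: x right, y down, z forward; pixel columns grow to the right and rows downward; lengths in mm; the calibration is good to about 2 mm. A picture is of the moment at which its call begins: read the wrist's pose just before it. camera_model takes no time and is no camera call; for the wrist camera it gives the pose at the moment of the call.
A pose or a line that the arm cannot do raises manip.Unreachable and nothing moves.
- manip.close_job(): hands the job in, once; it reports no verdict.
Readings, each from a call of its own:
- manip.current_t(): time.
- manip.current_joint_pos(): joint angles.
- manip.current_qvel(): joint speeds.
- manip.current_joint_torque(): joint torques, N m.
- manip.current_tcp_pos(): TCP position.
- manip.current_tcp_rot(): TCP orientation.
- manip.current_wrist_force(): force on the tool from outside, world axes, zero at the start.
- manip.current_torque(): the same for the moment, N m.
- manip.current_grip_width(): finger opening in mm.
Only numpy, scipy, OpenCV 4.12 (cv2) and the standard library are available. Lean on these libraries where they do the work, as an engineer would, in place of code of your own. Each camera call takes 0.05 s, during which the arm holds its last target. There are 200 camera calls.

### The job

Clear this freezing tray: lay each of the three whole durian lobes in the middle of a black retail tray of its own, lengthwise, and put the two short broken pieces side by side in the steel pan for pulp. Set everything down flat side under, on the floor of its tray or pan, without dropping it.

Things in the scene. Friction and masses are not known exactly. Their poses are not given: they have to be found in the camera images.
- lobe1_mid (a point): whole frozen-hard lobe of durian flesh, pale yellow, the first of three alike: 108 mm long, 50 mm wide, 44 mm high, about 0.13 kg; sides upright and parallel around the middle, ends tapering to rounded tips. Lies on its flat underside in the freezing tray. This point is its centre, 22 mm above its underside; x along its length, y across its width, z up.
- lobe2_mid (a point): whole frozen-hard lobe of durian flesh, pale yellow, the second of three alike: 108 mm long, 50 mm wide, 44 mm high, about 0.13 kg; sides upright and parallel around the middle, ends tapering to rounded tips. Lies on its flat underside in the freezing tray. This point is its centre, 22 mm above its underside; x along its length, y across its width, z up.
- lobe3_mid (a point): whole frozen-hard lobe of durian flesh, pale yellow, the third of three alike: 108 mm long, 50 mm wide, 44 mm high, about 0.13 kg; sides upright and parallel around the middle, ends tapering to rounded tips. Lies on its flat underside in the freezing tray. This point is its centre, 22 mm above its underside; x along its length, y across its width, z up.
- piece1_mid (a point): broken piece of a frozen durian lobe, pale yellow, the first of two alike: 58 mm long, 50 mm wide, 44 mm high, about 0.07 kg; one end (-x) rounded, the other (+x) a flat broken face with the brown seed. Lies on its flat underside in the freezing tray. This point is its centre, 22 mm above its underside; x along its length, y across its width (grip across y), z up.
- piece2_mid (a point): broken piece of a frozen durian lobe, pale yellow, the second of two alike: 58 mm long, 50 mm wide, 44 mm high, about 0.07 kg; one end (-x) rounded, the other (+x) a flat broken face with the brown seed. Lies on its flat underside in the freezing tray. This point is its centre, 22 mm above its underside; x along its length, y across its width (grip across y), z up.
- pack1: black moulded retail tray for one lobe, the first, one of three alike, empty, standing fast on the bench: 160 x 122 mm over its flange, 142 x 102 mm inside, 22 mm high, floor 3 mm above the bench. Origin at the middle of its underside (bench height); x along its length, y across, z up.
- pack2: black moulded retail tray for one lobe, the second, one of three alike, empty, standing fast on the bench: 160 x 122 mm over its flange, 142 x 102 mm inside, 22 mm high, floor 3 mm above the bench. Origin at the middle of its underside (bench height); x along its length, y across, z up.
- pack3: black moulded retail tray for one lobe, the third, one of three alike, empty, standing fast on the bench: 160 x 122 mm over its flange, 142 x 102 mm inside, 22 mm high, floor 3 mm above the bench. Origin at the middle of its underside (bench height); x along its length, y across, z up.
- pan: low open stainless steel pan for pulp, empty, standing fast on the bench: 176 x 162 mm over the rim, 164 mm (x) by 150 mm (y) inside, 50 mm high, floor 3 mm above the bench. Origin at the middle of its underside (bench height); x along its slightly longer side, z up.
- freezing_tray: dark steel freezing tray standing fast on the bench, 300 mm (x) by 400 mm (y), floor 3 mm above the bench, rim 30 mm high; the lobes and pieces lie in it at the start. Origin at the middle of its underside, z up.
Mind the look-alikes: they are no part of the job. Leave any blue look-alike of the part that bears lobe2_mid alone. Leave any orange look-alike of the pack2 alone.

How it is judged (in metres and radians):
At the end, for the whole second after the job is handed in: Each whole lobe rests flat side down (within 0.2 rad) on the floor of its own retail tray, within 15 mm of its middle and 15 degrees of its length (either way round); both pieces rest flat side down on the pan's floor; nothing is held (linear speed of each of lobe1, lobe2, lobe3, piece1, piece2 below 0.02 m/s and angle between each of lobe1_mid, lobe2_mid, lobe3_mid, piece1_mid, piece2_mid's own z axis and vertical below 0.2 rad and ((horizontal distance between lobe1_mid and pack1 below 0.015 m and angle between the x axis of lobe1_mid and the x axis of pack1, either way round below 0.26 rad and z of lobe1_mid in the frame of pack1 between 0.02 and 0.031 m) or (horizontal distance between lobe1_mid and pack2 below 0.015 m and angle between the x axis of lobe1_mid and the x axis of pack2, either way round below 0.26 rad and z of lobe1_mid in the frame of pack2 between 0.02 and 0.031 m) or (horizontal distance between lobe1_mid and pack3 below 0.015 m and angle between the x axis of lobe1_mid and the x axis of pack3, either way round below 0.26 rad and z of lobe1_mid in the frame of pack3 between 0.02 and 0.031 m)) and ((horizontal distance between lobe2_mid and pack1 below 0.015 m and angle between the x axis of lobe2_mid and the x axis of pack1, either way round below 0.26 rad and z of lobe2_mid in the frame of pack1 between 0.02 and 0.031 m) or (horizontal distance between lobe2_mid and pack2 below 0.015 m and angle between the x axis of lobe2_mid and the x axis of pack2, either way round below 0.26 rad and z of lobe2_mid in the frame of pack2 between 0.02 and 0.031 m) or (horizontal distance between lobe2_mid and pack3 below 0.015 m and angle between the x axis of lobe2_mid and the x axis of pack3, either way round below 0.26 rad and z of lobe2_mid in the frame of pack3 between 0.02 and 0.031 m)) and ((horizontal distance between lobe3_mid and pack1 below 0.015 m and angle between the x axis of lobe3_mid and the x axis of pack1, either way round below 0.26 rad and z of lobe3_mid in the frame of pack1 between 0.02 and 0.031 m) or (horizontal distance between lobe3_mid and pack2 below 0.015 m and angle between the x axis of lobe3_mid and the x axis of pack2, either way round below 0.26 rad and z of lobe3_mid in the frame of pack2 between 0.02 and 0.031 m) or (horizontal distance between lobe3_mid and pack3 below 0.015 m and angle between the x axis of lobe3_mid and the x axis of pack3, either way round below 0.26 rad and z of lobe3_mid in the frame of pack3 between 0.02 and 0.031 m)) and x of piece1_mid in the frame of pan between -0.075 and 0.075 m and y of piece1_mid in the frame of pan between -0.068 and 0.068 m and z of piece1_mid in the frame of pan between 0.02 and 0.031 m and x of piece2_mid in the frame of pan between -0.075 and 0.075 m and y of piece2_mid in the frame of pan between -0.068 and 0.068 m and z of piece2_mid in the frame of pan between 0.02 and 0.031 m); the robot touches nothing.
It fails at once if a lobe or piece is dropped from a height instead of being set down (falls free of the fingers faster than 0.8 m/s, a drop of about 3 cm) ((linear speed of lobe1 above 0.8 m/s and contact force between the fingers and lobe1 below 0.05 N) or (linear speed of lobe2 above 0.8 m/s and contact force between the fingers and lobe2 below 0.05 N) or (linear speed of lobe3 above 0.8 m/s and contact force between the fingers and lobe3 below 0.05 N) or (linear speed of piece1 above 0.8 m/s and contact force between the fingers and piece1 below 0.05 N) or (linear speed of piece2 above 0.8 m/s and contact force between the fingers and piece2 below 0.05 N)).
It also fails if it takes over 102 s, if anything falls off the work surface, if the arm or the gripper's body presses on something with over 40 N, if the wrist force passes 120 N, or if a joint passes its speed limit or range.

## Working session

There is one attempt and no reset: what is moved stays moved. The work goes in short steps, each a Python script; the robot and the scene stay as the last script left them, time stands still between calls to the robot, and variables do not carry over. Pictures are saved under pics/ and viewed, about 12 in all and at most 16, crops included, and the job is handed in when it is done.

```bash
ls; mkdir -p pics; python3 - <<'E'
from rig import manip
import cv2,numpy as np
for n in("top","scene"):
    m=manip.camera_model(n); print(n,np.round(m["K"],1).tolist(),np.round(m["D"],3),np.round(m["T"],3).tolist())
    cv2.imwrite(f"pics/{n}0.png",manip.read_camera(n))
m=manip.camera_model("wrist");print(np.round(m["K"],1).tolist(),np.round(m["D"],3),np.round(m["T"],3).tolist());print(manip.current_tcp_rot(),manip.current_t())
E
```

```text
pics
top [[454.4, 0.0, 254.5], [0.0, 454.4, 199.8], [0.0, 0.0, 1.0]] [-0.121  0.     0.     0.     0.   ] [[-0.018, -0.98, 0.199, 134.886], [-1.0, 0.016, -0.008, 64.473], [0.005, -0.199, -0.98, 1645.229], [0.0, 0.0, 0.0, 1.0]]
scene [[412.8, 0.0, 255.3], [0.0, 412.8, 188.7], [0.0, 0.0, 1.0]] [0.002 0.    0.    0.    0.   ] [[-0.562, 0.542, -0.625, 1281.923], [0.827, 0.365, -0.428, 629.728], [-0.004, -0.757, -0.653, 922.241], [0.0, 0.0, 0.0, 1.0]]
[[268.5, 0.0, 256.2], [0.0, 268.5, 192.6], [0.0, 0.0, 1.0]] [-0.011  0.     0.     0.     0.   ] [[0.301, 0.903, 0.307, 86.184], [0.953, -0.285, -0.098, 549.499], [-0.001, 0.323, -0.946, 372.873], [0.0, 0.0, 0.0, 1.0]]
[[ 3.01071755e-01 -3.51680587e-04 -9.53601423e-01]
 [ 9.53600727e-01 -1.15224367e-03  3.01071960e-01]
 [-1.20466237e-03 -9.99999274e-01 -1.15451612e-05]] 0.1
```

View pics/top0.png

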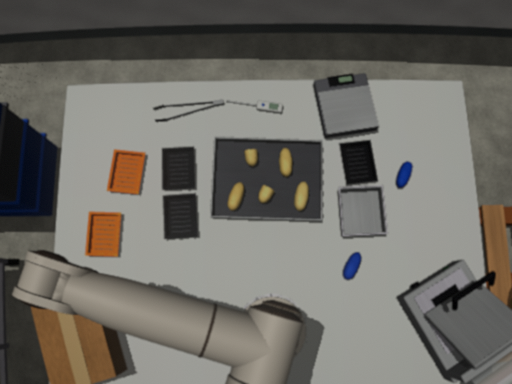

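View pics/scene0.png

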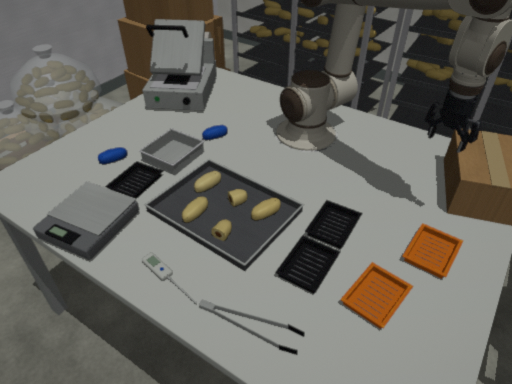

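The top view shows the freezing tray at about (268,180) with 3 lobes at (286,162), (236,196) and (302,196), and pieces at (251,157) and (266,194). The black packs are at (179,168), (181,216) and (358,162), and the pan is at (362,212). The orange trays and blue lobes are the decoys. I'll segment these coarsely, then survey from the wrist camera.

```bash
cat > h.py <<'E'
from rig import manip
import cv2,numpy as np
def ray(m,px):
    u=cv2.undistortPoints(np.array(px,float).reshape(-1,1,2),m["K"],np.array(m["D"])).reshape(-1,2)
    d=np.c_[u,np.ones(len(u))]@np.array(m["T"])[:3,:3].T
    return np.array(m["T"])[:3,3],d
def atz(m,px,z):
    o,d=ray(m,px); return o+d*((z-o[2])/d[:,2])[:,None]
def yellow(im,amin=80):
    h=cv2.cvtColor(im,cv2.COLOR_BGR2HSV)
    k=cv2.inRange(h,(12,70,90),(35,255,255)); k=cv2.morphologyEx(k,cv2.MORPH_CLOSE,np.ones((3,3)))
    c,_=cv2.findContours(k,cv2.RETR_EXTERNAL,cv2.CHAIN_APPROX_NONE)
    return [x for x in c if cv2.contourArea(x)>amin]
def down(a): # jaw axis (tool x) at world angle a, tool z... pointing down (y down)
    x=np.array([np.cos(a),np.sin(a),0]);y=np.array([0,0,-1.]);return np.c_[x,y,np.cross(x,y)]
E
python3 - <<'E'
from h import *
im=manip.read_camera("top"); m=manip.camera_model("top")
for c in yellow(im,40):
    if cv2.boundingRect(c)[1]<125 or cv2.boundingRect(c)[1]>230: continue
    p=atz(m,c.reshape(-1,2),30)[:,:2].astype(np.float32); (x,y),(w,h),a=cv2.minAreaRect(p)
    print("y",c.mean((0,1)).round(),round(x),round(y),round(w),round(h),round(a))
print(atz(m,[[179,168],[181,216],[358,162],[362,212],[268,180]],5).round())
cv2.imwrite("pics/c.png",cv2.resize(im[125:250,150:400],None,fx=3.2,fy=3.2,interpolation=cv2.INTER_CUBIC))
E
```

```text
y [103. 234.] 348 602 126 163 87
y [499. 249.] 250 -840 118 371 83
y [265. 193.] 486 14 44 61 63
y [301. 195.] 477 -119 45 103 81
y [235. 196.] 481 122 44 106 71
y [251. 156.] 627 63 41 58 89
y [123. 170.] 579 526 125 164 83
y [285. 161.] 608 -65 44 100 88
[[ 595.  331.    5.]
 [ 412.  321.    5.]
 [ 608. -343.    5.]
 [ 416. -346.    5.]
 [ 543.   -1.    5.]]
```

View pics/c.png

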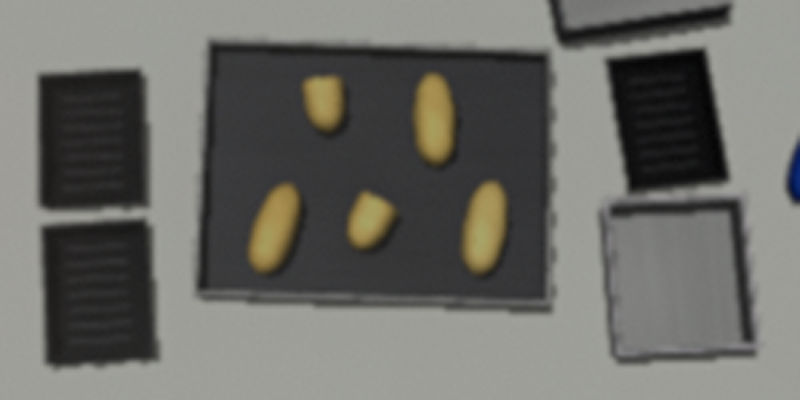

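The crop confirms the layout. Pack axes run roughly along world x: pack1 (595,331), pack2 (412,321), pack3 (608,-343), pan (416,-346). Next come three wrist views from different places.

```bash
cat >> h.py <<'E'
def snap(name):
    m=manip.camera_model("wrist"); im=manip.read_camera("wrist")
    cv2.imwrite(f"pics/{name}.png",im); np.savez(f"{name}.npz",K=m["K"],D=m["D"],T=m["T"]); return m,im
E
python3 - <<'E'
from h import *
for n,y in(("wl",170),("wm",0),("wr",-170)):
    manip.goto([400,y,300],down(np.pi/2)); manip.sleep(.2); m,im=snap(n)
    print(n,manip.current_t(),manip.current_tcp_pos().round(1))
    for c in yellow(im):
        p=atz(m,c.reshape(-1,2),25)[:,:2].astype(np.float32); (x,y),(w,h),a=cv2.minAreaRect(p)
        print("y",c.mean((0,1)).round(),round(x),round(y),round(w),round(h),round(a))
    cv2.imwrite(f"pics/{n}b.png",cv2.resize(im,(800,600),interpolation=cv2.INTER_CUBIC))
E
```

```text
wl 2.0083 [399.9 170.5 299.8]
y [202. 270.] 633 63 72 49 2
y [134. 255.] 606 -66 50 105 85
y [441. 243.] 581 528 124 162 83
y [169. 202.] 488 14 49 71 59
y [229. 197.] 482 122 47 109 70
y [ 96. 195.] 478 -120 53 111 74
y [495. 126.] 349 582 81 161 88
wm 2.975 [400.2   0.9 299.9]
y [288. 270.] 632 66 71 46 2
y [223. 258.] 609 -64 47 111 87
y [502. 251.] 593 471 159 59 17
y [264. 201.] 488 16 47 67 59
y [324. 197.] 483 125 47 108 74
y [190. 195.] 479 -118 49 109 81
wr 3.9417 [ 400.3 -169.   300.2]
y [378. 266.] 630 77 74 27 31
y [311. 258.] 610 -62 109 45 3
y [359. 201.] 488 19 46 63 63
y [420. 198.] 484 129 46 107 74
y [285. 195.] 479 -116 46 108 80
```

View pics/wlb.png

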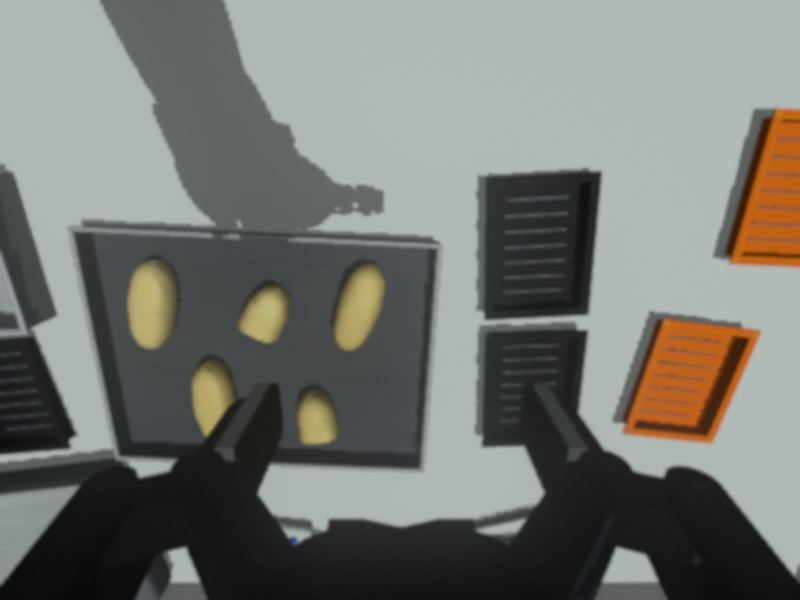

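View pics/wrb.png

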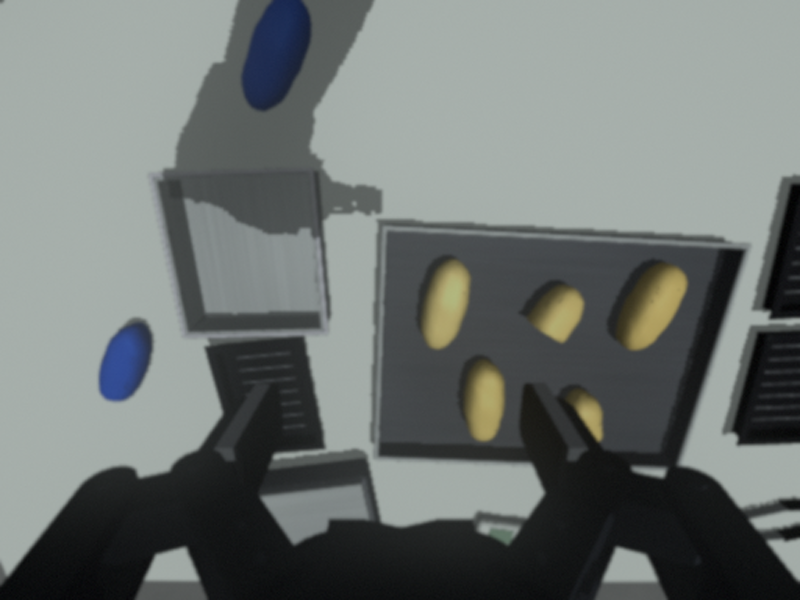

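View pics/wmb.png

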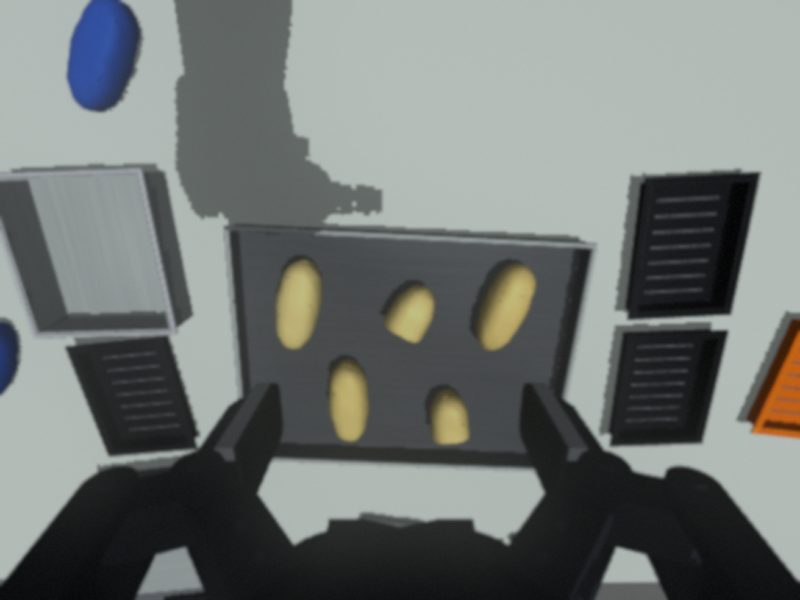

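All five yellow targets agree across the views within a few mm. I'll zoom in on the packs and pan to triangulate their corners.

```bash
python3 - <<'E'
import cv2,numpy as np
L,M,R=[cv2.imread(f"pics/{n}.png") for n in("wl","wm","wr")]
f=lambda a,k:np.clip(255*(cv2.resize(a,None,fx=k,fy=k,interpolation=cv2.INTER_CUBIC)/255.)**.6,0,255).astype(np.uint8)
cv2.imwrite("pics/m1.png",np.hstack([f(L[102:292,300:390],3),f(M[102:292,385:495],3)]))
cv2.imwrite("pics/m2.png",np.hstack([f(R[102:297,90:220],3),f(M[102:297,0:130],3)]))
E
```

```text
(no output)
```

View pics/m1.png

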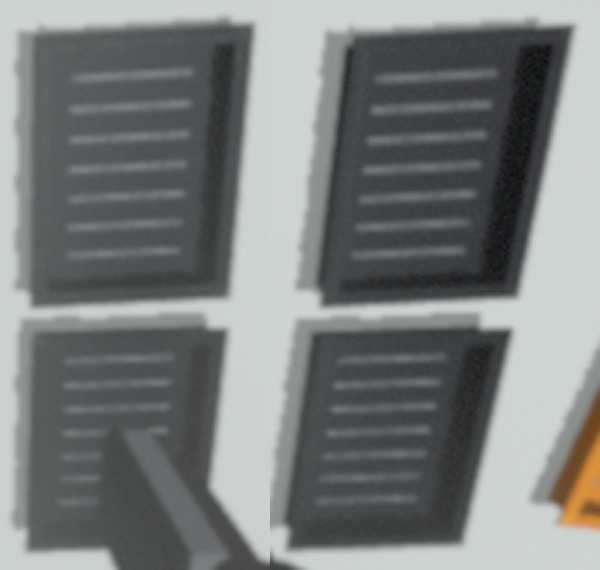

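View pics/m2.png

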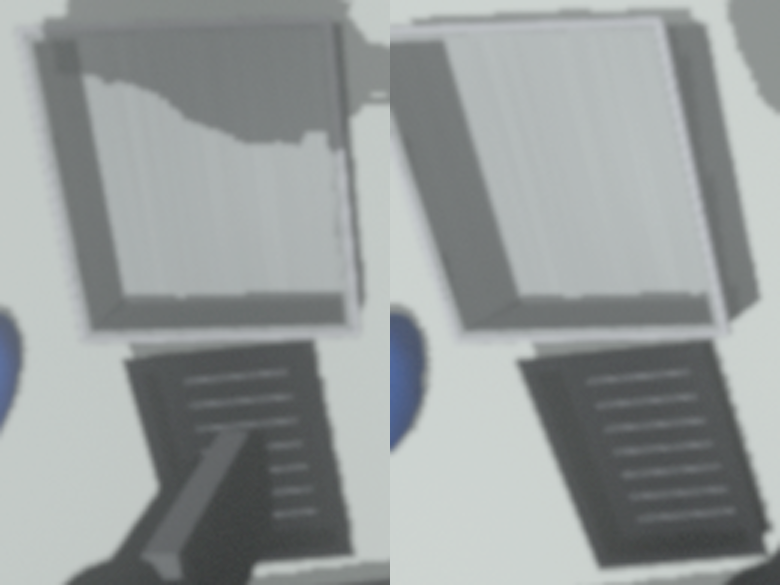

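```bash
python3 - <<'E'
from h import *
from itertools import combinations
cams={n[-1].upper():dict(np.load(n+".npz")) for n in("wl","wm","wr")}
off={"L1":(300,102),"M1":(385,102),"R2":(90,102),"M2":(0,102)}
D={"pack2":{"L1":[(35,33),(254,25),(229,297),(32,305)],"M1":[(85,32),(304,27),(250,297),(51,305)]},
"pack1":{"L1":[(35,333),(228,329),None,(27,550)],"M1":[(43,333),(242,330),(195,545),(19,549)]},
"pack3":{"R2":[(124,358),(314,342),(353,553),None],"M2":[(127,360),(324,342),(377,552),(210,567)]},
"pan":{"R2":[(20,30),(340,22),(358,332),(85,338)],"M2":[None,(272,20),(337,335),(70,337)]}}
for n,v in D.items():
    H=50 if n=="pan" else 22
    ks=list(v); nat={k:[None if p is None else ((p[0]+.5)/3-.5+off[k][0],(p[1]+.5)/3-.5+off[k][1]) for p in v[k]] for k in ks}
    zs=[]
    for a,b in zip(nat[ks[0]],nat[ks[1]]):
        if a is None or b is None: continue
        A=[];B=[]
        for k,p in((ks[0],a),(ks[1],b)):
            o,d=ray(cams[k[0]],p); d=d[0]/np.linalg.norm(d); P=np.eye(3)-np.outer(d,d); A.append(P);B.append(P@o)
        zs.append(np.linalg.lstsq(np.vstack(A),np.hstack(B),rcond=None)[0][2])
    print(n,"z",np.round(zs,1))
    for k in ks:
        q=[None if p is None else atz(cams[k[0]],p,H)[0,:2] for p in nat[k]]
        if all(x is not None for x in q):
            TL,TR,BR,BL=q; lx=(BL+BR-TL-TR)/2; ly=(TR+BR-TL-BL)/2
            print(k,"c",np.mean(q,0).round(1),"len",np.linalg.norm(lx).round(1),np.linalg.norm(ly).round(1),"ang x",np.degrees(np.arctan2(lx[1],lx[0])).round(1),np.degrees(np.arctan2(-ly[0],ly[1])).round(1))
        else:
            for i,j in((0,2),(1,3)):
                if q[i] is not None and q[j] is not None: print(k,"c diag",((q[i]+q[j])/2).round(1))
E
```

```text
pack2 z [17.8 21.7 25.1 19.4]
L1 c [411.7 325.5] len 159.6 120.1 ang x 3.2 2.3
M1 c [411.6 325.1] len 160.1 121.8 ang x 3.5 2.1
pack1 z [ 5.8 19.7 23.5]
L1 c diag [591.7 335.4]
M1 c [592.  334.6] len 160.7 123.0 ang x 3.6 1.1
pack3 z [20.   0.4 20. ]
R2 c diag [ 604.2 -337. ]
M2 c [ 604.7 -334.1] len 157.9 123.9 ang x 4.6 6.0
pan z [59.9 49.7 46.4]
R2 c [ 416.8 -332.6] len 172.6 163.0 ang x 0.9 1.4
M2 c diag [ 415.8 -332.4]
```

The heights check out: the packs' flanges measure about 20 mm and the pan rim about 50 mm. Sizes are within 3 mm, and the centres agree within 1 to 3 mm. I'll do the first lobe and check the grip.

```bash
cat >> h.py <<'E'
UP=120
def pp(src,a,dst,b,zg=8):
    r=np.radians
    Ra,Rb=down(np.pi/2+r(a)),down(np.pi/2+r(b))
    manip.move_gripper(82)
    manip.goto([*src,UP],Ra); manip.move_l([*src,zg],v=120,max_force=15)
    z=manip.current_tcp_pos()[2]; manip.move_gripper(20,40); w=manip.current_grip_width()
    print("grasp z",z.round(1),"width",round(w,1))
    if not 40<w<58: raise SystemExit("bad grip")
    p=manip.current_tcp_pos(); manip.move_l([p[0],p[1],UP],v=150)
    print("lifted",round(manip.current_grip_width(),1),manip.current_wrist_force().round(1))
    manip.goto([*dst,UP],Rb); manip.move_l([*dst,zg+25],v=150)
    s=manip.move_l([*dst,zg],v=30,max_force=5)
    print("set",s,manip.current_tcp_pos().round(1)); manip.sleep(.2); manip.move_gripper(62); manip.sleep(.2)
    manip.move_l([*dst,UP],v=150); print("t",round(manip.current_t(),1),manip.current_joint_pos().round(2))
E
python3 - <<'E'
from h import *
pp((483,125),-17,(411.7,325.3),2.8)
m,im=snap("a1"); cv2.imwrite("pics/a1b.png",cv2.resize(im,(640,480)))
E
```

```text
grasp z 8.8 width 20.0bad grip
```

The grip closed to 20 mm, so either it missed or the grip is at the wrong height. I'll look before moving.

```bash
python3 - <<'E'
from h import *
m,im=snap("a0"); print(manip.current_tcp_pos(),manip.current_grip_width(),manip.current_tcp_rot().round(2).tolist(),manip.current_wrist_force().round(1))
s=manip.read_camera("scene")
cv2.imwrite("pics/a0b.png",np.hstack([cv2.resize(im,(400,300)),cv2.resize(s[110:290,140:380],(400,300),interpolation=cv2.INTER_CUBIC)]))
E
```

```text
[483.0241929  124.9982707    8.01095089] 20.15994666569748 [[0.29, 0.0, -0.96], [0.96, -0.0, 0.29], [0.0, -1.0, -0.0]] [-0.1  0.3 -0.5]
```

View pics/a0b.png

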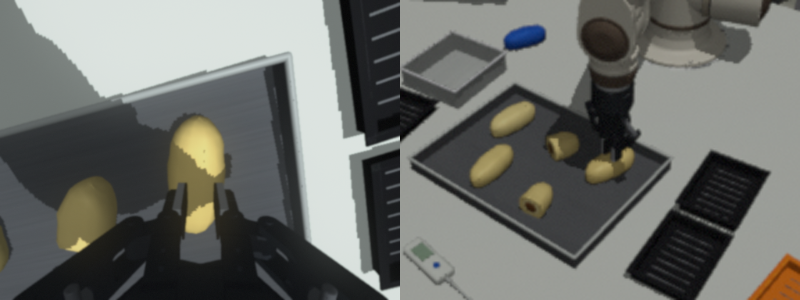

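```bash
python3 - <<'E'
from h import *
m=dict(np.load("a0.npz")); T=np.linalg.inv(m["T"]); R=manip.current_tcp_rot(); p=manip.current_tcp_pos()
for b in (0,13,20,40,60):
    P=np.array([p+R@[x,-b,0] for x in(-10,10)])
    print(b,cv2.projectPoints(P,T[:3,:3],T[:3,3],m["K"],m["D"])[0].reshape(-1,2).round())
im=cv2.imread("pics/a0.png")[90:310,170:330]
s=manip.read_camera("scene")[160:235,240:320]
cv2.imwrite("pics/a0c.png",np.hstack([cv2.resize(im,(400,550),interpolation=cv2.INTER_CUBIC),cv2.resize(s,(400,550*1),interpolation=cv2.INTER_CUBIC)]))
E
```

```text
0 [[243. 220.]
 [270. 220.]]
13 [[242. 227.]
 [271. 227.]]
20 [[241. 232.]
 [271. 232.]]
40 [[240. 247.]
 [273. 247.]]
60 [[237. 267.]
 [275. 267.]]
```

View pics/a0c.png

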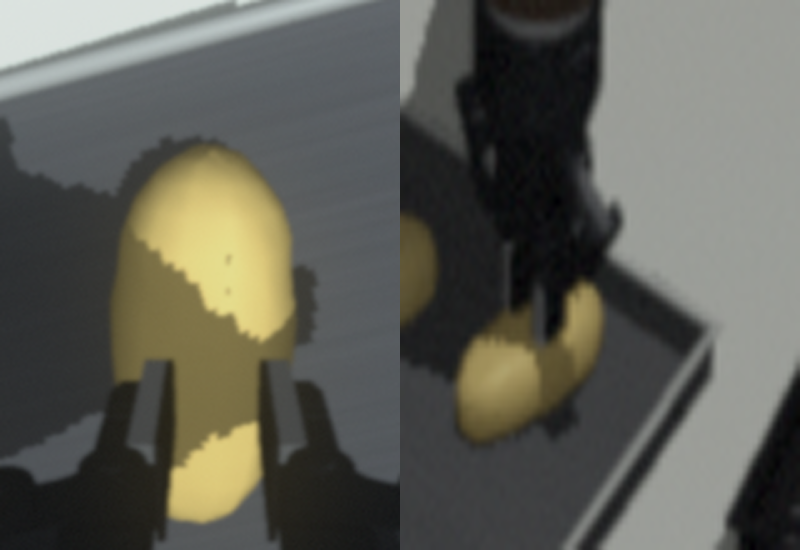

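The tips show in the picture about 40 mm farther back than the stated TCP. The pad gap of 34 px at 20 mm gives a depth of 158 mm, against 198 mm for the TCP, and the open view (154 px at 85 mm) agrees. So the fingers are probably hovering over the lobe. I'll settle it by touching free tray floor gently with the shut fingers.

```bash
python3 - <<'E'
from h import *
p=manip.current_tcp_pos(); manip.move_l([p[0],p[1],90],v=150)
manip.move_gripper(0); print(manip.current_grip_width())
R=down(np.pi/2)
manip.goto([550,15,60],R); manip.move_l([550,15,12],v=100,max_force=6); print(manip.current_tcp_pos().round(1))
s=manip.move_l([550,15,-45],v=20,max_force=5); print(s,manip.current_tcp_pos().round(1),manip.current_wrist_force().round(1))
manip.move_l([550,15,90],v=150);print(manip.current_t())
E
```

```text
0.12160474134108847
[550.1  15.3  12.4]
True [550.   15.  -36.7] [-1.2  0.1  5.5]
12.725
```

Confirmed: contact with the 3 mm floor came at TCP z = -36.7, so the real shut tips sit 40 mm behind the reported TCP. I'll shift all z targets by -40 mm.

```bash
sed -i 's/^UP=120/UP=75/; s/zg=8)/zg=-32)/' h.py
python3 - <<'E'
from h import *
pp((483,125),-17,(411.7,325.3),2.8)
m,im=snap("a1"); cv2.imwrite("pics/a1b.png",cv2.resize(im,(640,480)))
E
```

```text
grasp z -31.2 width 47.6
lifted 47.3 [-0.1  0.7 -1.3]
set True [411.4 325.1 -31.1]
t 20.3 [ 0.67  0.02 -0.12  1.43  0.    0.62]
```

View pics/a1b.png

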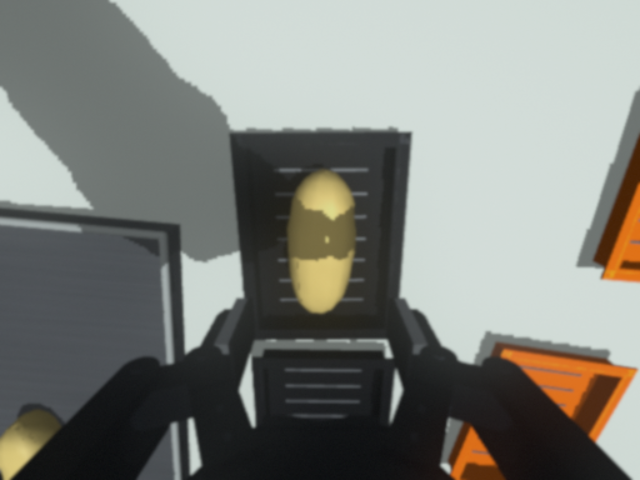

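The first lobe lies centred and aligned in pack2. Now the other four.

```bash
python3 - <<'E'
from h import *
pp((479,-117.5),-9,(604.5,-335.5),5)
snap("b1")
pp((608.5,-64),-1,(592,335),2.3)
snap("b2")
pp((486,16.5),-31,(416.5-36,-333),1)
pp((628,66),1,(416.5+38,-332),1)
for n,y in(("fl",170),("fr",-170)):
    manip.goto([400,y,300],down(np.pi/2)); manip.sleep(.2); snap(n)
print(manip.current_t())
L,R=cv2.imread("pics/fl.png"),cv2.imread("pics/fr.png")
cv2.imwrite("pics/f.png",np.hstack([cv2.resize(L[102:292,290:400],None,fx=3,fy=3,interpolation=cv2.INTER_CUBIC),cv2.resize(R[102:292,85:235],None,fx=3,fy=3,interpolation=cv2.INTER_CUBIC)]))
for n in("fl","fr"):
    m=dict(np.load(n+".npz"))
    for c in yellow(cv2.imread(f"pics/{n}.png")):
        p=atz(m,c.reshape(-1,2),25)[:,:2].astype(np.float32); (x,y),(w,h),a=cv2.minAreaRect(p)
        print(n,c.mean((0,1)).round(),round(x),round(y),round(w),round(h),round(a))
E
```

```text
grasp z -31.2 width 47.2
lifted 47.3 [-0.7  1.1 -2.2]
set True [ 604.1 -335.4  -31. ]
t 28.6 [-0.51  0.42  0.35  1.51 -0.   -0.59]
grasp z -31.1 width 47.2
lifted 47.6 [ 0.4  0.7 -0.8]
set True [591.6 334.8 -30.9]
t 36.9 [0.51 0.4  0.32 1.5  0.   0.47]
grasp z -31.3 width 46.3
lifted 45.9 [ 0.2 -0.8 -1.2]
set True [ 380.2 -332.8  -31.1]
t 45.2 [-0.72 -0.03 -0.17  1.43  0.   -0.74]
grasp z -31.0 width 46.3
lifted 46.4 [ 0.  -0.4 -1.9]
set True [ 454.2 -331.8  -31. ]
t 54.3 [-0.63  0.11 -0.03  1.44 -0.   -0.65]
58.0333
fl [  6. 259.] 614 -323 33 107 72
fl [345. 246.] 586 337 100 46 7
fl [441. 243.] 581 527 124 162 83
fl [348. 157.] 411 329 107 47 5
fl [496. 124.] 355 558 173 73 17
fr [508. 257.] 608 329 86 14 18
fr [167. 249.] 590 -347 44 83 53
fr [164. 184.] 454 -332 63 49 0
fr [158. 143.] 380 -335 58 46 4
```

View pics/f.png

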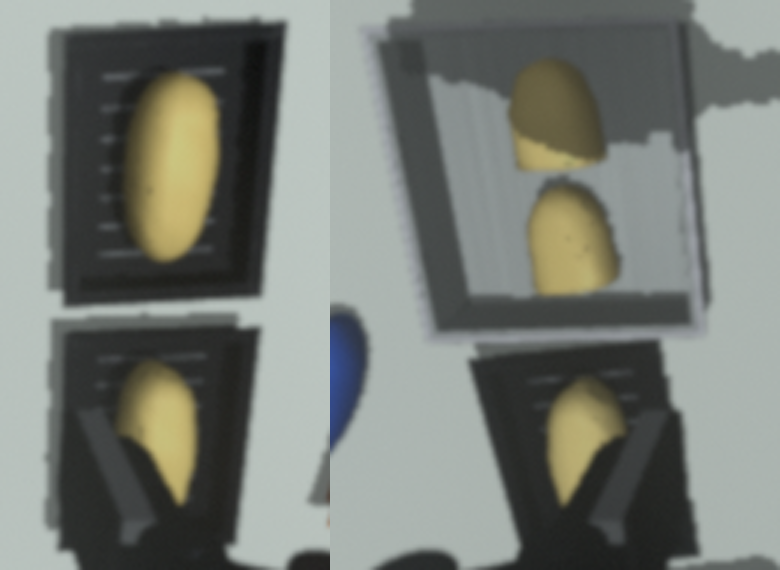

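Both pieces lie flat in the pan, next to each other along its length, and the pack2 lobe is centred. Packs 1 and 3 are partly hidden by the fingers, so I'll check them in the close-ups taken after each release.

```bash
python3 - <<'E'
from h import *
cv2.imwrite("pics/g.png",np.hstack([cv2.resize(cv2.imread(f"pics/{n}.png")[60:300,140:370],None,fx=1.7,fy=1.7) for n in("b1","b2")]))
for n in("a1","b1","b2"):
    m=dict(np.load(n+".npz"))
    for c in yellow(cv2.imread(f"pics/{n}.png")):
        for z in (15,25):
            p=atz(m,c.reshape(-1,2),z)[:,:2].astype(np.float32); (x,y),(w,h),a=cv2.minAreaRect(p)
            print(n,z,c.mean((0,1)).round(),round(x),round(y),round(w),round(h),round(a))
E
```

```text
a1 15 [377. 366.] 624 475 64 45 35
a1 25 [377. 366.] 612 469 61 43 35
a1 15 [ 14. 359.] 642 34 35 89 50
a1 25 [ 14. 359.] 629 46 34 85 50
a1 15 [457. 305.] 524 561 148 73 51
a1 25 [457. 305.] 515 551 142 70 51
a1 15 [502. 191.] 397 552 82 29 20
a1 25 [502. 191.] 394 543 78 28 20
a1 15 [257. 193.] 415 326 115 49 1
a1 25 [257. 193.] 411 326 110 47 1
b1 15 [256. 194.] 608 -334 116 50 3
b1 25 [256. 194.] 604 -334 111 48 3
b2 15 [  2. 235.] 647 81 8 27 75
b2 25 [  2. 235.] 641 91 8 26 75
b2 15 [257. 193.] 595 336 115 50 1
b2 25 [257. 193.] 591 336 110 48 1
b2 15 [463. 187.] 585 536 127 167 83
b2 25 [463. 187.] 582 528 122 160 83
b2 15 [253.  14.] 449 326 28 43 2
b2 25 [253.  14.] 451 327 27 41 2
```

View pics/g.png

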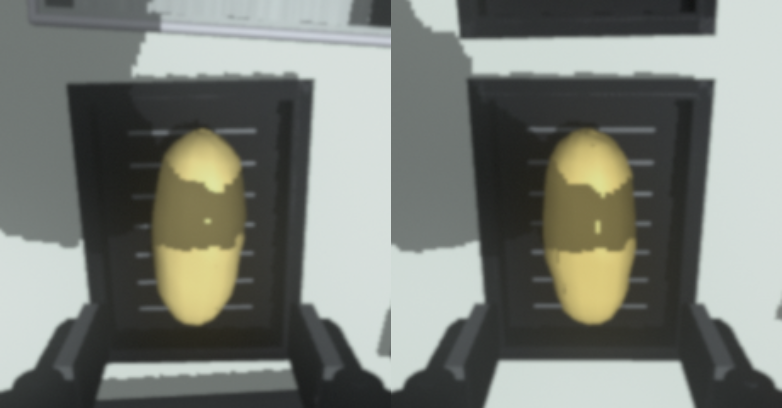

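All three lobes are within 2 mm of their tray middles and 2° of their length. The arm is clear, so I'm handing in.

```bash
python3 -c "
from rig import manip
print(manip.current_t(),abs(manip.current_qvel()).max()); manip.close_job()"
```

```text
58.0333 0.005819339745156076
the job is handed in; nothing more can be done
```

I set the three whole lobes in black trays of their own and both broken pieces in the steel pan, then handed the job in at 58 s with the arm clear. The hand-in gives no verdict.

**Final checks:** In the close-up wrist pictures, each lobe is within about 2 mm of its tray's middle and about 2° of its length. Both pieces lie flat on the pan floor about 74 mm apart, without touching. Every set-down ended on contact at the same tool height as its grasp. The blue and orange look-alikes were left alone.

**What disagreed:**
- **Fingertip position:** The shut fingertips are about 40 mm behind the stated TCP. My first grasp closed in the air above a lobe. I confirmed the offset by lightly touching the tray floor with shut fingers, then corrected all heights.
- **Height measurements:** Two of the triangulated tray corner heights were poor (6 and 0 mm against 22 mm). The other tray corners gave 18–25 mm, and the pan rim gave 46–60 mm against 50 mm. I therefore used the stated rim heights to work out the tray and pan positions.
- **Grip width:** The grip read about 47 mm on the lobes and 46 mm on the pieces, against the stated 50 mm.
- **Pieces in the pan:** They lie next to each other along the pan's length, because placing them with their long sides together left only a few mm for the fingers.

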